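Slide the packed gift carton into the labelling dock and print its label

TASK

Push the tall packed gift carton across the table into the labelling dock until it stands squarely and fully home against the dock's back stop; it is heavy and shallow, so push low near its foot so that it slides and does not tip, and do not lift it. Once it is home, press the button on top of the label printer all the way down, let it come up again and draw clear. Leave the other things on the table where they are.

Things in the scene. Friction and masses are not known exactly. Their poses are not given: they have to be found in the camera images.
- carton: Red gift carton with brown bands, the tall one before the dock: 90 deep (its x) by 120 wide (y) by 170 tall, with a black handle on top (8 mm bar, 70 wide along y, to 202 above the table). Origin: centre of its underside; its x axis points roughly into the dock. 0.6 to 0.95 kg, loose. It slides if pushed below 50 mm height, may tip above 60 (friction 0.5 to 0.7).
- dock: Steel dock fixed to the table, mouth to the robot's left. Origin on the table, mid front face of its back stop (158 wide, 60 tall); its x axis points from the mouth into the stop (about world -y), y along the stop. Side guides 30 tall: inner faces at y = +-75 for x -60 to 0, flaring to +-86 at x = -81. No floor plate. Carton home and square: its origin at x = -45, y within +-15 in this frame.
- printer: Grey label printer, fixed, 120 deep (x) by 110 wide (y) by 80 tall, a dark slot and a paper tongue in its front (towards the robot); origin: centre of its underside. It stands behind the back stop beside a fixed black tape dispenser (120 by 80, 96 tall), nearer or farther than it. The button is over 90 mm from the home carton.
- print_button_top (a point): Centre of the top face of the printer's round white push button (28 diameter, in a black housing), on the printer's top 30 mm in front of its middle; this point moves with the button. The button goes straight down.
- print_button (a joint): Travel of the button in m: 0 up, 0.006 fully down; a spring of about 5 N at full travel returns it.
- jar: Bystander: amber glass jar, 60 diameter, 95 tall, standing; origin at the centre of its underside.
- tape: Bystander: roll of tape lying flat, 90 diameter, 45 tall; origin at the centre of its underside.
- small_carton: Bystander: small closed red carton 60 x 80 x 55 tall; origin at the centre of its underside.
- scoop: Bystander: steel scoop, a tray 90 x 55 x 30 tall with an 85 mm round handle towards its -x; origin at the centre of the tray's underside.
- pouch_box: Bystander: plain cardboard box 100 x 50 x 70 tall; origin at the centre of its underside.
- mug: Bystander: white mug, 72 diameter, 85 tall; origin at the centre of its underside.
There are look-alikes about, which are no part of the job. Several things have the shape of the carton; the one meant has the colours described above. What is shaped like the printer but green is not meant.

How it is judged:
By the outcome, as a careful person would: the job done as asked, in the order asked, and still so for the second after the job is handed in, with the robot touching nothing.
It also fails if it takes over 64 s, if anything falls off the work surface, if the arm or the gripper's body presses on something with over 40 N, if the wrist force passes 120 N, or if a joint passes its speed limit or range.

ROBOT

A 7-joint arm with a two-finger parallel gripper is mounted at the origin on the work surface. World frame = base frame: x ahead of the robot, y to its left, z up, the work surface at z = 0. Lengths are in m, angles in rad, forces in N, time in s.
With the tool pointing down it reaches from about 0.375 to 0.925 m from the base axis. Payload 3.1 kg.
Tool frame: the origin (TCP) lies midway between the tips of the shut fingers; the grasp point (between the pads) lies 19 mm behind it (robot.grip_depth is the distance from the TCP to the grasp point, in m); z points along the fingers, y is the line along which they close (so a half turn about z gives the same grasp; the last joint's range is limited). The gripper opens to 85 mm and grips with 20 to 120 N. Pads are 22 mm wide; open, the fingers measure 114 mm over their backs; the gripper's body (76 mm by 85 mm) begins 54 mm behind the grasp point. The pads swing forward as they close: fully open they stand 13 mm farther back than shut.
Start: joints at [1.159, 0.383, 0.044, 1.598, -0.018, 1.161, -0.05], TCP at [0.201, -0.618, 0.231] pointing down, gripper open.
Joint ranges: [-2.61, 2.61], [-0.41, 2.15], [-1.48, 1.57], [0, 2.5], [-1.57, 4.71], [0.05, 1.97], [-2.85, 2.85]. Speed limits (rad/s): [2.79, 2.79, 3.14, 3.14, 3.14, 3.14, 3.14].

INTERFACE

Orientations are given as a 3x3 rotation matrix whose columns are the frame's x, y, z axes.
In Python, from workcell import robot, kin, optics, order gives the robot as it stands. The module is installed in compiled form; this text tells all that it offers. Calls block until the motion is done:
- robot.goto(position, orientation): joint-space move of the TCP to a pose.
- robot.move_straight(position, speed=0.15, rot=None): straight line of the TCP; rot=None keeps the orientation; speed is the mean speed in m/s.
- robot.movej(angles): joint-space move.
- robot.open_gripper() and robot.grab(effort=None): open the fingers fully, or close them until they stop; effort is the grip in N (None keeps the last).
- robot.pause(seconds).
- kin.ik(position, orientation): joint angles nearest the present ones, or None.
- optics.grab_frame(name): name is "side" or "top" or "wrist"; returns the picture (420x560x3 uint8, red, green, blue); there is no depth.
- optics.camera_params(name): a dict with "fx", "fy", "cx", "cy" (pixels), "world_to_cam" (4x4, takes a point from world to camera coordinates). Camera axes: x right, y up, looking along -z (the intrinsics and any distortion apply to the point x, -y, -z); pixel columns grow to the right and rows downward; lengths in m; the calibration is good to about 2 mm. A picture is of the moment at which its call begins: read the wrist's pose just before it. camera_params takes no time and is no camera call; for the wrist camera it gives the pose at the moment of the call.
A pose or a line that the arm cannot do raises robot.PlanningError and nothing moves.
- order.finish_job(): hands the job in; it is judged then, once.
Readings, each from a call of its own:
- robot.get_time_s(): time.
- robot.get_q(): joint angles.
- robot.get_dq(): joint speeds.
- robot.get_effort(): joint torques, N m.
- robot.get_ee_pos(): TCP position.
- robot.get_tcp_rot(): TCP orientation.
- robot.get_contact_force(): force on the tool from outside, world axes, zero at the start.
- robot.get_moment(): the same for the moment, N m.
- robot.get_gripper_width(): finger opening in m.
- robot.get_gripper_force(): force on a finger pad.
Only numpy, scipy, OpenCV 4.12 (cv2) and the standard library are available. Lean on these libraries where they do the work, as an engineer would, in place of code of your own. Each camera call takes 0.05 s, during which the arm holds its last target. There are 200 camera calls.

## Working session

There is one attempt and no reset: what is moved stays moved. The work goes in short steps, each a Python script; the robot and the scene stay as the last script left them, time stands still between calls to the robot, and variables do not carry over. Pictures are saved under pics/ and viewed, at most 10 in all, crops included, and the job is handed in when it is done.

```bash
mkdir -p pics; python3 - <<'E'
from workcell import robot,kin,optics,order
import cv2
for n in("side","top"):
    p=optics.camera_params(n);print(n,p)
    cv2.imwrite(f"pics/{n}0.png",optics.grab_frame(n)[:,:,::-1])
print(robot.get_tcp_rot(),robot.get_ee_pos(),robot.get_time_s())
E
```

```text
side {'fx': 517.2798733218654, 'fy': 517.2798733218654, 'cx': 278.6605019864389, 'cy': 209.24428698130626, 'world_to_cam': array([[-9.98604985e-01, -5.27879529e-02,  1.23098066e-03,
         4.94165509e-01],
       [ 3.87168193e-02, -7.16167094e-01,  6.96854146e-01,
        -1.35865803e-01],
       [-3.59039160e-02,  6.95929684e-01,  7.17211812e-01,
        -1.24825971e+00],
       [ 0.00000000e+00,  0.00000000e+00,  0.00000000e+00,
         1.00000000e+00]])}
top {'fx': 394.25803613532713, 'fy': 394.25803613532713, 'cx': 284.8176082801619, 'cy': 211.84322299491237, 'world_to_cam': array([[ 0.0117879 , -0.99989473,  0.00846039, -0.05719469],
       [ 0.99136657,  0.01279151,  0.13049408, -0.50642563],
       [-0.13058856,  0.00684909,  0.99141299, -0.90524565],
       [ 0.        ,  0.        ,  0.        ,  1.        ]])}
[[ 9.51136575e-01  3.08769328e-01 -8.47523259e-04]
 [ 3.08770459e-01 -9.51134143e-01  2.15539066e-03]
 [-1.40589782e-04 -2.31176104e-03 -9.99997318e-01]] [ 0.20039951 -0.61746697  0.23004006] 0.1
```

View pics/top0.png

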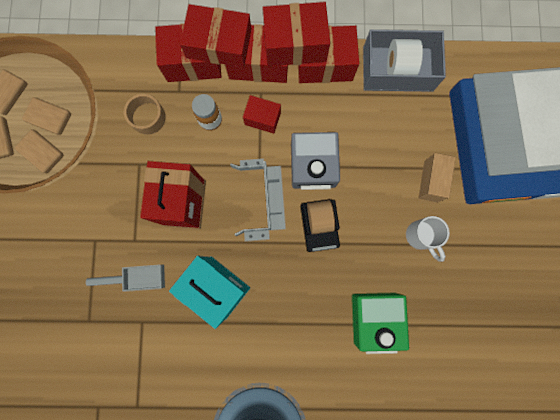

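View pics/side0.png

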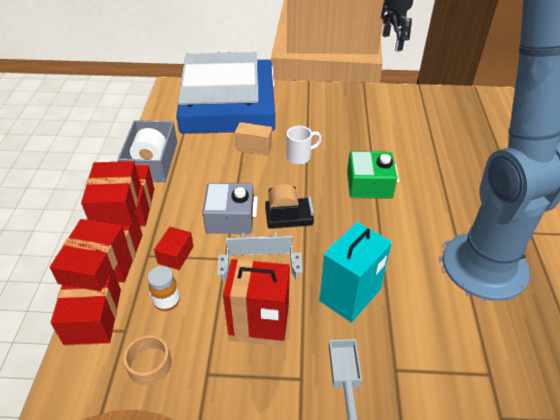

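The top view shows the red carton at (173,193), the dock at about (265,200), the grey printer at (316,160) with its button at (317,168), and the teal look-alike at (210,292). In the side view the carton is at (258,300) and the button at (240,193). I'll zoom in to pick edges.

```bash
python3 - <<'E'
import cv2,numpy as np
t=cv2.imread("pics/top0.png")[140:260,130:350];s=cv2.imread("pics/side0.png")[170:350,190:350]
a=cv2.resize(t,None,fx=3.6,fy=3.6,interpolation=cv2.INTER_CUBIC)
cv2.imwrite("pics/t1.png",a)
b=cv2.resize(s,None,fx=3.3,fy=3.3,interpolation=cv2.INTER_CUBIC)
cv2.imwrite("pics/s1.png",b);print(a.shape,b.shape)
E
```

```text
(432, 792, 3) (594, 528, 3)
```

View pics/t1.png

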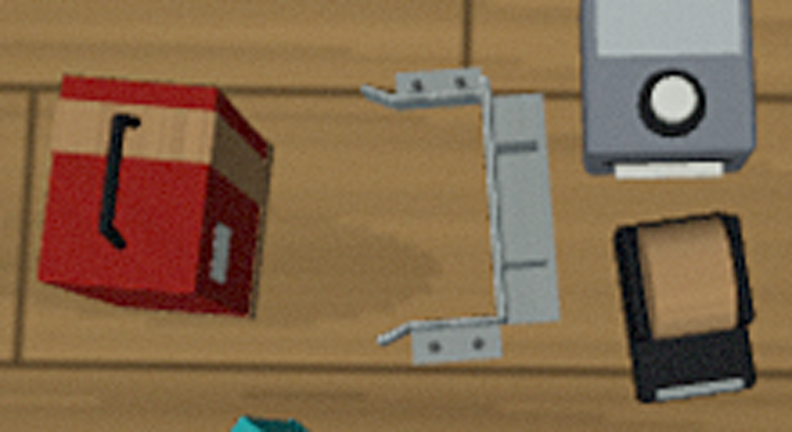

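View pics/s1.png

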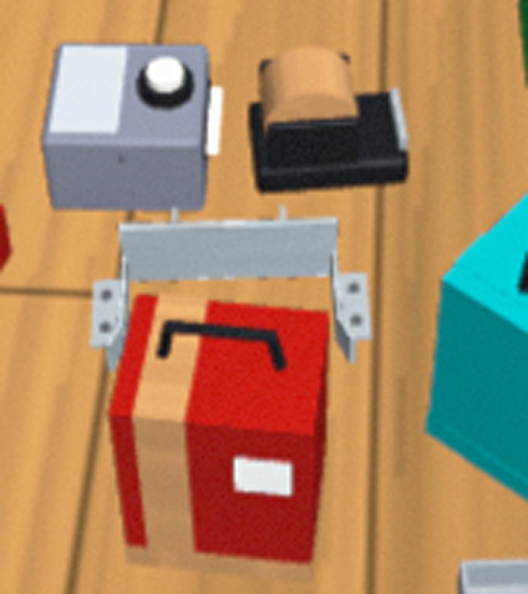

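Crops: carton top corners in t1 are (62,75), (217,88), (195,292), (40,281). The stop's front top edge runs about (487,80)–(500,322), and the button centre is (673,100) in t1 and (167,73) in s1. Next, cast rays.

```bash
cat > h.py <<'E'
from workcell import robot,kin,optics,order
import numpy as np, cv2
def ray(n,u,v,p=None):
    p=p or optics.camera_params(n); T=p["world_to_cam"]; R=T[:3,:3]
    d=R.T@np.array([(u-p["cx"])/p["fx"],-(v-p["cy"])/p["fy"],-1.])
    return -R.T@T[:3,3], d
def onz(n,u,v,z,p=None):
    c,d=ray(n,u,v,p); return c+d*(z-c[2])/d[2]
def tri(a,b):
    (c,d),(e,f)=a,b; s=np.linalg.lstsq(np.c_[d,-f],e-c,rcond=None)[0]
    P,Q=c+s[0]*d,e+s[1]*f; return (P+Q)/2,np.linalg.norm(P-Q)
def tilt(a,yaw=0.,push=(0,-1.)):
    # tool z tilted by a from down towards push dir (rotated by yaw); tool y horizontal
    c,s=np.cos(yaw),np.sin(yaw); p=np.array([c*push[0]-s*push[1],s*push[0]+c*push[1],0.])
    z=np.sin(a)*p-np.cos(a)*np.array([0,0,1.]); y=np.cross([0,0,1.],p)
    return np.c_[np.cross(y,z),y,z]
E
python3 - <<'E'
from h import *
np.set_printoptions(precision=4,suppress=True)
T=lambda u,v:(130+(u+.5)/3.6-.5,140+(v+.5)/3.6-.5)
S=lambda u,v:(190+(u+.5)/3.3-.5,170+(v+.5)/3.3-.5)
print("carton top T");[print(onz("top",*T(*q),.17)) for q in[(62,75),(217,88),(195,292),(40,281)]]
print("carton top S");[print(onz("side",*S(*q),.17)) for q in[(137,296),(328,312),(322,437),(110,413)]]
print("carton foot S");[print(onz("side",*S(*q),.0)) for q in[(128,548),(312,564),(128,560),(312,577)]]
print("stop top T");[print(onz("top",*T(*q),.06)) for q in[(494,96),(504,322)]]
print("stop top S");[print(onz("side",*S(*q),.06)) for q in[(120,227),(337,220)]]
print("stop foot S");[print(onz("side",*S(*q),.0)) for q in[(128,284),(335,273)]]
print("guide ends T z.03");[print(onz("top",*T(*q),.03)) for q in[(363,88),(380,342),(392,102),(412,326),(490,97),(500,320)]]
print("button",tri(ray("top",*T(673,100)),ray("side",*S(167,73))))
print("stop tri",tri(ray("top",*T(494,96)),ray("side",*S(120,227))),tri(ray("top",*T(504,322)),ray("side",*S(337,220))))
for a in(.6,.8,1.):
  for yaw in(-.5,0,.5):
    print(a,yaw,[None if (q:=kin.ik([.53,y,.03],tilt(a,yaw)))is None else q for y in(.33,.2,.1)])
E
```

```text
carton top T
[0.5922 0.2355 0.17  ]
[0.5858 0.1467 0.17  ]
[0.4683 0.1539 0.17  ]
[0.4734 0.241  0.17  ]
carton top S
[0.5832 0.1484 0.17  ]
[0.4661 0.1545 0.17  ]
[0.466  0.2447 0.17  ]
[0.5887 0.2348 0.17  ]
carton foot S
[0.5914 0.2227 0.    ]
[0.4709 0.228  0.    ]
[ 0.5904  0.2315 -0.    ]
[0.4705 0.2373 0.    ]
stop top T
[ 0.6109 -0.0073  0.06  ]
[ 0.4632 -0.0163  0.06  ]
stop top S
[ 0.6202 -0.001   0.06  ]
[ 0.4645 -0.0161  0.06  ]
stop foot S
[0.618  0.0028 0.    ]
[ 0.4648 -0.016   0.    ]
guide ends T z.03
[0.6227 0.0822 0.03  ]
[0.4516 0.0659 0.03  ]
[0.6133 0.0624 0.03  ]
[0.4624 0.0452 0.03  ]
[ 0.6177 -0.0034  0.03  ]
[ 0.4671 -0.0127  0.03  ]
button (array([ 0.5981, -0.1204,  0.1007]), np.float64(0.0030839655944923427))
stop tri (array([ 0.6174, -0.0073,  0.0513]), np.float64(0.008501605255508032)) (array([ 0.4638, -0.0164,  0.0596]), np.float64(0.001281043647260793))
0.6 -0.5 [array([-0.2439,  1.0799, -0.8358,  1.2913,  0.7643,  1.7149, -1.652 ]), array([-0.0447,  0.9667, -0.8124,  1.5166,  0.7825,  1.607 , -1.5746]), array([ 0.1122,  0.8999, -0.8009,  1.6417,  0.82
[... 1119 characters left out ...]
.4774,  1.592 , -1.1536])]
1.0 -0.5 [array([-0.6739,  1.1787, -0.1736,  0.9924,  0.3953,  1.9657, -1.3704]), array([-0.2775,  1.1342, -0.6149,  1.265 ,  0.7439,  1.9528, -1.5241]), array([-0.0708,  1.1051, -0.7127,  1.4212,  0.8713,  1.9242, -1.5223])]
1.0 0 [array([-0.5512,  1.1448, -0.6074,  1.2345,  0.9577,  1.9307, -1.3041]), array([-0.2283,  1.1257, -0.8338,  1.5125,  1.1467,  1.9362, -1.3928]), array([-0.0771,  1.0478, -0.8112,  1.6831,  1.1892,  1.844 , -1.3739])]
1.0 0.5 [array([-0.4484,  1.1082, -0.8304,  1.554 ,  1.3632,  1.8593, -1.1929]), array([-0.2325,  1.0179, -0.8509,  1.8201,  1.4189,  1.7717, -1.2449]), array([-0.0385,  0.9733, -0.8789,  1.9865,  1.5105,  1.7207, -1.2533])]
```

```bash
cat >> h.py <<'E'
O=np.array([.5415,-.008,0]);X=np.array([.09,-.996,0]);X/=np.linalg.norm(X);Y=np.cross([0,0,1],X)
def dk(x,y,z): return O+x*X+y*Y+[0,0,z]
RP=tilt(.7,0,tuple(X[:2]))
E
python3 - <<'E'
from h import *
np.set_printoptions(precision=3,suppress=True)
print([kin.ik(dk(x,.003,.012),RP) is not None for x in(-.29,-.2,-.09)])
robot.move_straight([.25,-.5,.42],.3)
robot.goto(dk(-.30,.003,.33),RP)
print(robot.get_ee_pos(),robot.get_time_s())
robot.move_straight(dk(-.30,.003,.012),.15)
print(robot.get_ee_pos(),robot.get_contact_force(),robot.get_time_s(),robot.get_q())
a=optics.grab_frame("side");b=optics.grab_frame("top")
cv2.imwrite("pics/c1.png",cv2.resize(np.vstack([a[:,:,::-1],b[:,:,::-1]]),(400,600),interpolation=cv2.INTER_AREA))
E
```

```text
[True, True, True]
[0.518 0.29  0.33 ] 4.0
[0.518 0.291 0.013] [ 0.32  -0.011 -0.227] 6.2667 [-0.361  0.963 -0.701  1.544  0.955  1.581 -1.3  ]
```

View pics/c1.png

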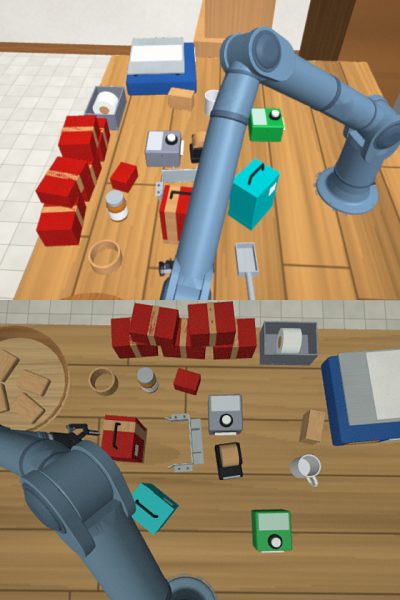

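The arm is behind the carton with its fingers low, its elbow is high, and the teal box is clear. Start pushing.

```bash
python3 - <<'E'
from h import *
np.set_printoptions(precision=2,suppress=True)
for x in np.arange(-.27,-.159,.01):
    robot.move_straight(dk(x,.003,.012),.06)
    f=robot.get_contact_force(); print(round(x,3),f,f@-X)
    if f@-X>20: break
print(robot.get_time_s())
a=optics.grab_frame("side");b=optics.grab_frame("top")
cv2.imwrite("pics/c2.png",cv2.resize(np.vstack([a[:,:,::-1],b[:,:,::-1]]),(400,600),interpolation=cv2.INTER_AREA))
E
```

```text
-0.27 [0.33 0.86 0.42] 0.8234123063470046
-0.26 [-0.6   0.21  0.52] 0.2585008067102794
-0.25 [-0.52  0.84  0.13] 0.8872464793803354
-0.24 [-1.47  2.61 -0.58] 2.7368263888743085
-0.23 [-1.83  2.15 -0.51] 2.305441610666185
-0.22 [ 0.4   3.19 -0.3 ] 3.145326097211124
-0.21 [ 1.52  3.03 -0.02] 2.882019479085996
-0.2 [ 1.09  1.52 -0.03] 1.416188128809139
-0.19 [ 0.04  2.98 -0.51] 2.960810240101085
-0.18 [-0.17  2.72 -0.01] 2.719721413263842
-0.17 [-0.8   2.87 -0.4 ] 2.9310917406189985
-0.16 [0.51 3.04 0.27] 2.985038523655663
10.5
```

View pics/c2.png

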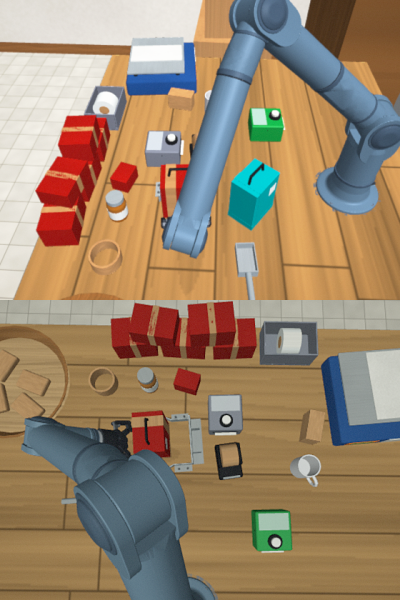

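The carton has squared up with the dock and is entering it, and the forearm is well above the teal box. Continue to the stop.

```bash
python3 - <<'E'
from h import *
np.set_printoptions(precision=2,suppress=True)
for x in [-.14,-.12,-.11,-.105]+list(np.arange(-.102,-.07,.002)):
    robot.move_straight(dk(x,.003,.012),.05)
    f=robot.get_contact_force(); p=robot.get_ee_pos(); print(round(x,3),f,f@-X,round((p-O)@X,4))
    if f@-X>12: break
robot.pause(.2); print(robot.get_contact_force(),robot.get_time_s())
a=optics.grab_frame("side");b=optics.grab_frame("top")
cv2.imwrite("pics/side3.png",a[:,:,::-1]);cv2.imwrite("pics/top3.png",b[:,:,::-1])
E
```

```text
-0.14 [0.41 1.49 0.34] 1.445997685608591 -0.1395
-0.12 [-0.11  2.34  1.11] 2.3425346001665566 -0.1195
-0.11 [0.19 3.04 1.18] 3.010669387432407 -0.11
-0.105 [-0.16  4.19  0.65] 4.186579794871051 -0.1054
-0.102 [-1.28  4.36 -0.27] 4.4570707943162455 -0.1026
-0.1 [-0.02  5.11  0.56] 5.091824096972629 -0.1007
-0.098 [-0.82  5.86  0.77] 5.905545264305934 -0.0987
-0.096 [-1.01  4.97  0.45] 5.041737530395808 -0.0967
-0.094 [-0.17  4.99  0.71] 4.987887268469341 -0.0947
-0.092 [-0.42  5.51  1.36] 5.525429664786694 -0.0927
-0.09 [-0.14  4.57  1.32] 4.560305612788248 -0.0907
-0.088 [-0.78  7.84  1.72] 7.8814553931129305 -0.0899
-0.086 [-1.02  9.82  1.6 ] 9.869523789646369 -0.09
-0.084 [-1.6  11.8   2.89] 11.90126972074911 -0.09
-0.082 [-2.44 15.17  3.88] 15.332698161637904 -0.0899
[-1.89 15.44  4.54] 15.25
```

The TCP stalled at dock x = -0.090, so the carton is at the stop. Back off, close the fingers, move above the button and look.

```bash
python3 - <<'E'
from h import *
np.set_printoptions(precision=4,suppress=True)
robot.move_straight(dk(-.20,.003,.015),.1)
robot.move_straight(dk(-.26,.003,.36),.2)
b=optics.grab_frame("top")
RD=np.array([[1.,0,0],[0,-1,0],[0,0,-1]])
q=[kin.ik([.598,-.12,z],RD) for z in(.3,.2,.095)]; print(q)
robot.grab(20)
robot.goto([.598,-.12,.30],RD)
robot.move_straight([.598,-.12,.20],.15)
p=optics.camera_params("wrist");w=optics.grab_frame("wrist")
b=optics.grab_frame("top");a=optics.grab_frame("side")
np.save("w.npy",p,allow_pickle=True)
print(robot.get_ee_pos(),robot.get_contact_force(),robot.get_time_s())
for n,i in(("w4",w),("t4",b),("s4",a)):cv2.imwrite(f"pics/{n}.png",i[:,:,::-1])
m=cv2.resize(w[:,:,::-1],(400,300));n=cv2.resize(b[110:260,130:350,::-1],(400,273));n=cv2.copyMakeBorder(n,0,27,0,0,0)
cv2.imwrite("pics/m4.png",np.vstack([np.hstack([m,n]),np.hstack([cv2.resize(a[:,:,::-1],(400,300)),cv2.resize(a[180:330,190:390,::-1],(400,300))])]))
E
```

```text
[array([ 0.5641,  0.3041, -0.5318,  1.5958,  0.1589,  1.2851, -1.5633]), array([ 0.5578,  0.3893, -0.5288,  1.7062,  0.216 ,  1.1045, -1.6069]), array([ 0.5388,  0.5155, -0.5115,  1.7803,  0.3068,  0.9255, -1.6745])]
[ 0.5992 -0.12    0.2017] [-0.3028  0.0309 -0.3199] 21.8333
```

View pics/m4.png

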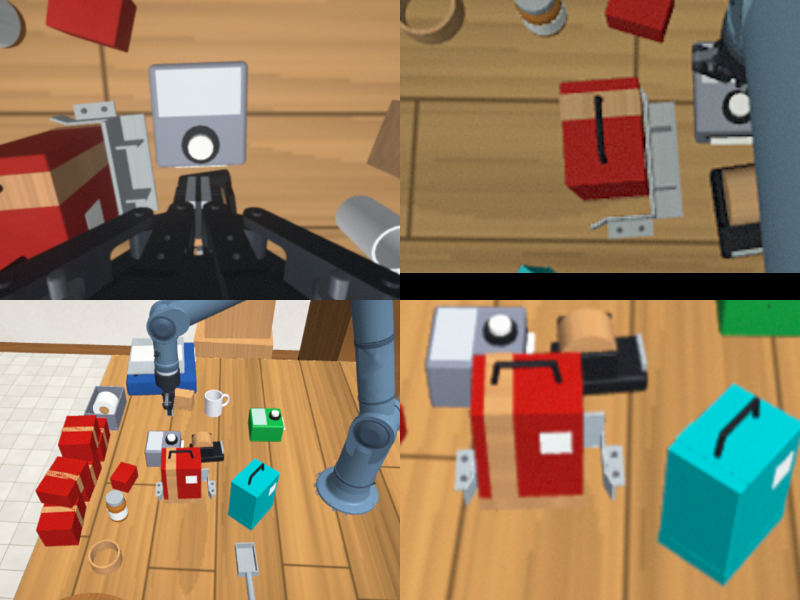

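The carton stands upright and parallel to the stop, and the bystanders are untouched. The wrist view shows the button at about (280,207) px. Next, refine the button and check the carton numerically.

```bash
python3 - <<'E'
from h import *
np.set_printoptions(precision=4,suppress=True)
p=np.load("w.npy",allow_pickle=True).item()
w=cv2.imread("pics/w4.png")
m=(w.min(2)>190).astype(np.uint8); n,l,s,c=cv2.connectedComponentsWithStats(m)
for i in range(1,n):
    if s[i,4]>300 and abs(c[i][0]-280)<25 and abs(c[i][1]-207)<25:
        u,v=c[i];print(s[i],c[i])
for z in(.09,.1,.105):print(onz("wrist",u,v,z,p))
S=lambda u,v:(190+(u-167)/3.3,170+(v-73)/3.3)
print(tri(ray("wrist",u,v,p),ray("side",190+(167.5)/3.3-.5,170+73.5/3.3-.5)),tri(ray("wrist",u,v,p),ray("top",130+673.5/3.6-.5,140+100.5/3.6-.5)))
D=lambda P:np.array([(P-O)@X,(P-O)@Y])
s=lambda u,v:(190+(u-400)/2,180+(v-300)/2)
print("foot",D(onz("side",*s(479,504),0)),D(onz("side",*s(580,507),0)))
print("top back S",D(onz("side",*s(471,402),.17)) ,D(onz("side",*s(582,402),.17)))
t=lambda u,v:(130+(u-400)/1.818,110+v/1.818)
for q in[(560,87),(638,80),(648,193),(571,200)]:print("top T",D(onz("top",*t(*q),.17)))
E
```

```text
[263 190  35  33 895] [280.3642 206.4302]
[ 0.6005 -0.1226  0.09  ]
[ 0.6032 -0.1225  0.1   ]
[ 0.6045 -0.1225  0.105 ]
(array([ 0.5996, -0.1235,  0.0957]), np.float64(0.005127659734546554)) (array([ 0.6015, -0.1219,  0.0931]), np.float64(0.0013735645130675406))
foot [-0.0832  0.0723] [-0.0918 -0.0459]
top back S [-0.0748  0.0697] [-0.0791 -0.048 ]
top T [-0.0917  0.0668]
top T [-0.0028  0.0683]
top T [-0.0008 -0.0619]
top T [-0.0868 -0.0631]
```

```bash
python3 - <<'E'
from h import *
np.set_printoptions(precision=4,suppress=True)
def fit(img,r0,r1,c0,c1,z,ch,name,sgn):
    pts=[]
    I=cv2.GaussianBlur(img,(0,0),.8).astype(float)@np.array(ch,float)
    for r in range(r0,r1):
        g=sgn*np.diff(I[r,c0:c1]); k=g.argmax(); 
        w=g[max(0,k-1):k+2].clip(0); x=c0+(w@np.arange(max(0,k-1),max(0,k-1)+len(w)))/w.sum()+.5
        pts.append(onz("top",x,r,z)[:2])
    P=np.array(pts,np.float32)
    vx,vy,x0,y0=cv2.fitLine(P,cv2.DIST_HUBER,0,.002,.001).ravel()
    res=(P-[x0,y0])@np.array([-vy,vx]); print(name,"slope dy/dx",vy/vx,(x0,y0),"rms",res.std())
t0=cv2.imread("pics/top0.png");t4=cv2.imread("pics/t4.png")
B=[1,0,-1]  # blue-red: steel vs wood
fit(t0,170,225,258,277,.06,B,"stop front",1)
fit(t0,170,225,276,292,.0,B,"stop back base",-1)
fit(t4,175,212,210,228,.17,[-1,-1,0],"carton back(red rows)",1)
fit(t4,175,212,255,268,.17,[0,0,1],"carton front?",-1)
fit(t0,184,215,135,150,.17,[-1,-1,0],"carton0 back",1)
E
```

```text
stop front slope dy/dx 0.08846676 (np.float32(0.55231816), np.float32(-0.0036843638)) rms 0.00030527156
stop back base slope dy/dx 0.088383205 (np.float32(0.548746), np.float32(-0.045616604)) rms 0.00026243477
carton back(red rows) slope dy/dx 0.09235891 (np.float32(0.52873826), np.float32(0.0839183)) rms 0.0010567216
carton front? slope dy/dx 0.08965366 (np.float32(0.53907114), np.float32(-0.0036419546)) rms 0.0002704193
carton0 back slope dy/dx -0.06848904 (np.float32(0.51795566), np.float32(0.24019367)) rms 0.00024283402
```

The carton is square to the stop within about 0.1°, with no measurable gap. Press the button.

```bash
python3 - <<'E'
from h import *
np.set_printoptions(precision=4,suppress=True)
B=[.601,-.1225]
robot.move_straight(B+[.125],.1)
f0=robot.get_contact_force()[2]
for z in list(np.arange(.115,.104,-.005))+list(np.arange(.103,.075,-.0015)):
    robot.move_straight(B+[z],.04)
    f=robot.get_contact_force()[2]-f0;print(round(z,4),robot.get_ee_pos()[2],round(f,2))
    if f>14:break
robot.pause(.3);print(robot.get_contact_force())
robot.move_straight(B+[.13],.05)
robot.move_straight(B+[.30],.15)
robot.goto([.42,-.32,.32],np.array([[1.,0,0],[0,-1,0],[0,0,-1]]))
print(robot.get_contact_force(),robot.get_time_s())
b=optics.grab_frame("top");a=optics.grab_frame("side")
cv2.imwrite("pics/m5.png",np.vstack([cv2.resize(i[:,:,::-1],(400,300)) for i in(a,b)]))
E
```

```text
0.115 0.11467151304950811 1.06
0.11 0.10958571351785927 -0.28
0.105 0.10455688990695407 0.51
0.103 0.10286730780420598 0.92
0.1015 0.10190004766839234 2.63
0.1 0.10033793239953234 2.55
0.0985 0.09876282287315309 4.75
0.097 0.09726252129521973 4.17
0.0955 0.09616164791270958 7.2
0.094 0.09604219934787958 12.4
0.0925 0.09592356500267267 19.69
[-5.4599  0.4357 17.9301]
[0.396  0.4323 0.0382] 29.2083
```

View pics/m5.png

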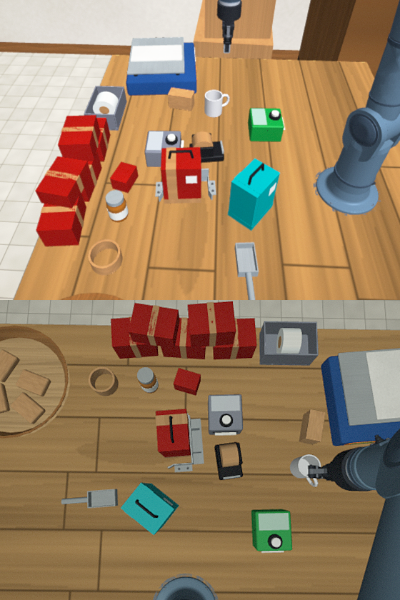

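The button went down its full 6 mm and hit a hard stop at z = 0.096. The arm is clear at z = 0.32, the carton is home and nothing else has moved.

```bash
python3 -c "
from workcell import order
print(order.finish_job())"
```

```text
the job is handed in; nothing more can be done
None
```

The job is handed in at about 29 s: the carton stands square against the dock's back stop, the printer button was pressed fully down and released, and the arm is clear with nothing else moved.

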